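Refit the washed cup dial on the rotary filler

ROBOT

A 7-joint arm with a two-finger parallel gripper is mounted at the origin on the work surface. World frame = base frame: x ahead of the robot, y to its left, z up, the work surface at z = 0. Lengths are in m, angles in degrees, forces in N, time in s.
With the tool pointing down it reaches from about 0.4 to 0.85 m from the base axis. Payload 4.4 kg.
Tool frame: the origin (TCP) lies at the very end of the fingers, on their centre line; the grasp point (between the pads) lies 19 mm behind it (robot.hold_point_z is the distance from the TCP to the grasp point, in m); z points along the fingers, y is the line along which they close (so a half turn about z gives the same grasp; the last joint's range is limited). The gripper opens to 94 mm and grips with 3 to 60 N. Pads are 16 mm wide; open, the fingers measure 119 mm over their backs; the gripper's body (75 mm by 177 mm) begins 78 mm behind the grasp point.
Start: joints at [-70.634, 36.005, 2.206, 86.941, -1.547, 57.084, -1.146], TCP at [0.255, 0.598, 0.205] pointing down, gripper open.
Joint ranges: [-175.42, 175.42], [-21.48, 121.26], [-71.46, 75.88], [10.55, 141.38], [-63.04, 243.04], [13.31, 113.54], [-168.57, 168.57]. Speed limits (degrees/s): [147.25, 147.25, 180, 180, 180, 180, 180].

INTERFACE

Orientations are given as a 3x3 rotation matrix whose columns are the frame's x, y, z axes.
In Python, from plant import robot gives the robot as it stands.
- The arm moves only by the shell command python3 -m jog 'ROWS' [OPENING] [FORCE]. ROWS is JSON, one flat list of numbers, 6 for each row, row after row: the shift along the world's x, y, z as a fraction of full scale, then the turn, a rotation vector about the world's x, y, z as a fraction of full scale. In form: [tx, ty, tz, rx, ry, rz, tx, ty, tz, rx, ry, rz, ...]. A call has 1 to 10 rows; each row is the pose to reach, as a shift and turn from the pose commanded when the call began, turning the shorter way round; what a row does not reach only later rows make up. Full scale, the value 1, is 25 cm for a shift and 180 degrees for a turn. A row lasts 1/8 s, in which the tool goes at most 62.5 mm and 10.7 degrees, less where a joint would pass 70% of its speed; a pose out of reach is approached as far as the arm can. A call with a number of a shift or a turn outside -1 to 1 is refused whole. A call with a gripper value outside its range is refused whole. OPENING is the gripper command: -1 is shut, 1 is fully open, values between are in proportion, set as the call begins (- or left out, the last holds). The fingers move at their own pace and stop on an object; FORCE is the grip in N (left out, the last holds). Time passes only in rows, so rows that repeat a pose let the fingers close. It gives the time, the measured TCP pose, the force, the opening and the grip force at its end, in the units of the state.
- robot.get_state(): the state, without advancing time (a new reading comes with each control period).
- robot.snapshot(name): name is "scene" or "top" or "wrist"; returns the picture (384x512x3 uint8, red, green, blue); there is no depth.
- robot.get_calibration(name): a dict with "camera_matrix" (3x3 intrinsics, pixels), "k1" (the pictures are not rectified: a ray, as slopes to the right and down, at radius r is drawn at 1 + k1 r^2 times it, then the intrinsics apply), "rvec" (rotation vector, rad) and "tvec" (3), from world to camera coordinates, as OpenCV has them; the wrist camera has in their place "hand_eye" (4x4, takes a point from camera to tool coordinates, whose origin is the TCP and whose axes are the flange's). Camera axes: x right, y down, z forward; pixel columns grow to the right and rows downward; lengths in m; the calibration is good to about 2 mm. A picture is of the moment at which its call begins: read the wrist's pose just before it. get_calibration takes no time and is no camera call.
- robot.hand_in(): hands the job in; it is judged then, once.
The state is a dict: "clock": time; "q": joint angles; "joint_vel": joint speeds; "joint_efforts": joint torques, N m; "eef_pos": TCP position; "eef_rot": TCP orientation; "contact_force": force on the tool from outside, world axes, zero at the start; "ft_torque": the same for the moment, N m; "gripper_width": finger opening in m; "grasp_force": force on a finger pad.
Only numpy, scipy, OpenCV 4.12 (cv2) and the standard library are available. Lean on these libraries where they do the work, as an engineer would, in place of code of your own. Each camera call takes 0.05 s, during which the arm holds its last target. There are 200 camera calls.

TASK

The filler's cup dial has been washed and lies in the round tray: put it back on the turret. Slip it over the centre spigot collar up, turn it until its holes find the four drive pins, and let it down gently, without dropping or forcing it, until it lies flush on the turret; then let go. Leave the star nut, the cups and the mould where they stand.

Things in the scene. Friction and masses are not known exactly. Their poses are not given: they have to be found in the camera images.
- dial: loose cup dial: round white plastic plate, 240 mm across, 10 mm thick, 0.4 to 0.7 kg, with a 30.5 mm bore through its centre and a grip collar round it. Four 10.6 mm pin holes go through at 36 mm from the centre, on the dial's +x, -x, +y, -y axes; four 64 mm cup holes lie between them, 80 mm out. Origin: centre of the underside; z up along the collar. It fits in any quarter turn
- dial_collar (a point): point on the dial's axis, 20 mm above the plate's top (30 mm above the dial's origin): where to grip. The steel collar is a plain round tube, 44 mm outside, from the plate's top to 30 mm above it (40 mm above the dial's underside); the bore runs right through it. Axes as the dial's
- filler: bench-top rotary cup filler, fixed. Steel cabinet, deck 75 mm above the bench, reaching from -130 to +160 mm in x and -115 to +215 mm in y of the turret axis. A 38 mm column at x +125, y +165 mm carries the dosing head, swung out to +y; with it, 360 mm tall. Origin: on the turret axis at bench height
- hub_seat (a point): point on the vertical turret axis, at the turret's flat top face (90 mm across, 150 mm above the bench), where the dial's origin comes to lie. Its axes are the filler's; they do not tell where the pins stand: the turret has stopped at any angle, so look or feel for the pins. The indexing gear holds the turret against turning (up to about 5 N m)
- spigot_tip (a point): top end of the turret's centre spigot, 62 mm above the face. Spigot: 29 mm thick for 34 mm above the face, then a cone over 8 mm to a 12 mm threaded end. Four 8 mm drive pins, 12 mm tall with bevelled ends, stand on the face 36 mm from the axis, a quarter turn apart. The dial rides on the pin ends, 12 mm up, until its holes meet the pins (1.3 mm play all round, about 2 degrees either way)
- tray: shallow round steel wash tray, fixed, 288 mm across, rim 18 mm high, floor 3 mm thick, in which the dial lies. Origin: centre of its underside
- nut_star: bystander: black five-lobed star nut, 64 mm across, 34 mm high. Origin: centre of its underside
- cups: bystander: stack of white cups, 69 mm across, 126 mm high. Origin: centre of its underside
- mould: bystander: white basket mould, 114 mm across, 86 mm high. Origin: centre of its underside

How it is judged (in metres and radians):
On the way, in this order (a step that is already met when the one before it is completed fails the run):
1. the dial is lifted out of the tray (z of dial in the frame of tray above 0.05 m).
2. the dial is on the centre spigot (horizontal distance between dial and hub_seat below 0.005 m and z of dial in the frame of hub_seat below 0.034 m and angle between dial's own z axis and vertical below 0.2 rad).
At the end, for the whole second after the job is handed in: the dial lies at rest, collar up, flush on the turret's face with the drive pins through its holes: its underside centre within 3 mm of the turret axis and within 2 mm of the level of the face, tilted less than 0.03 rad (horizontal distance between dial and hub_seat below 0.003 m and z of dial in the frame of hub_seat between -0.002 and 0.002 m and angle between dial's own z axis and vertical below 0.03 rad and linear speed of dial below 0.01 m/s); the robot touches nothing.
It fails at once if the dial is dropped on to the turret (moves faster than 0.6 m/s there) (horizontal distance between dial and hub_seat below 0.03 m and z of dial in the frame of hub_seat below 0.06 m and linear speed of dial above 0.6 m/s).
It fails at once if the dial is forced against the filler with more than 80 N (contact force between dial and filler above 80 N).
It fails at once if the star nut is moved by more than 30 mm (distance of nut_star from where it was at the start of the episode above 0.03 m).
It fails at once if the cups are moved by more than 30 mm (distance of cups from where it was at the start of the episode above 0.03 m).
It fails at once if the mould is moved by more than 30 mm (distance of mould from where it was at the start of the episode above 0.03 m).
It also fails if it takes over 56 s, if anything falls off the work surface, if the arm or the gripper's body presses on something with over 40 N, if the wrist force passes 120 N, or if a joint passes its speed limit or range.

## Working session

There is one attempt and no reset: what is moved stays moved. The work goes in short steps, Python scripts to look and compute and a shell command to move; the robot and the scene stay as the last step left them, time stands still between calls to the robot, and variables do not carry over. Pictures are saved under pics/ and viewed, at most 10 in all, crops included, and the job is handed in when it is done.

```bash
mkdir -p pics; ls
cat > h.py <<'E'
import numpy as np, cv2
from plant import robot
def cam(name, st=None):
    c=robot.get_calibration(name); K=np.array(c["camera_matrix"]); k1=c["k1"]
    if "hand_eye" in c:
        H=np.array(c["hand_eye"]); T=np.eye(4); T[:3,:3]=np.array(st["eef_rot"]); T[:3,3]=st["eef_pos"]; W=T@H
        R=W[:3,:3]; o=W[:3,3]
    else:
        Rc=cv2.Rodrigues(np.array(c["rvec"],float))[0]; R=Rc.T; o=-R@np.array(c["tvec"],float).ravel()
    return K,k1,R,o
def rays(C,px):
    K,k1,R,o=C; px=np.atleast_2d(np.array(px,float))
    d=(px-[K[0,2],K[1,2]])/[K[0,0],K[1,1]]
    u=d.copy()
    for _ in range(30): u=d/(1+k1*(u**2).sum(1,keepdims=True))
    r=np.c_[u,np.ones(len(u))]@R.T
    return o,r/np.linalg.norm(r,axis=1,keepdims=True)
def onz(C,px,z):
    o,r=rays(C,px); return o+r*((z-o[2])/r[:,2])[:,None]
def proj(C,P):
    K,k1,R,o=C; p=(np.atleast_2d(P)-o)@R; u=p[:,:2]/p[:,2:]
    u=u*(1+k1*(u**2).sum(1,keepdims=True)); return u*[K[0,0],K[1,1]]+[K[0,2],K[1,2]]
def tri(obs):
    A=np.zeros((3,3)); b=np.zeros(3); L=[]
    for C,p in obs:
        o,r=rays(C,p); r=r[0]; M=np.eye(3)-np.outer(r,r); A+=M; b+=M@o; L.append((o,M))
    X=np.linalg.solve(A,b); return X,[np.linalg.norm(M@(X-o)) for o,M in L]
def shot(name,fn):
    st=robot.get_state(); im=robot.snapshot(name); cv2.imwrite(f"pics/{fn}.png",im[:,:,::-1]); return im,st
E
python3 - <<'E'
from h import *
np.set_printoptions(precision=3,suppress=True)
ims=[]
for n in ("scene","top"):
    im,st=shot(n,n+"0"); C=cam(n); print(n,C[0].ravel(),C[1],C[3],C[2][:,2]); 
im,st=shot("wrist","wrist0"); C=cam("wrist",st); print(C[0].ravel(),C[3],C[2]); print(robot.get_calibration("wrist")["hand_eye"])
print(st)
E
```

```text
pics
scene [377.803   0.    249.305   0.    377.803 191.058   0.      0.      1.   ] 0.023638599518034785 [ 1.132 -0.339  0.89 ] [-0.569  0.228 -0.79 ]
top [490.325   0.    255.769   0.    490.325 190.168   0.      0.      1.   ] -0.18928855782646142 [ 0.399 -0.094  1.338] [ 0.145 -0.024 -0.989]
[294.475   0.    254.378   0.    294.475 190.981   0.      0.      1.   ] [0.186 0.627 0.384] [[ 0.393  0.889  0.234]
 [ 0.919 -0.38  -0.102]
 [-0.002  0.255 -0.967]]
[[-0.    -0.967 -0.255  0.075]
 [ 1.    -0.    -0.    -0.   ]
 [ 0.    -0.255  0.967 -0.179]
 [ 0.     0.     0.     1.   ]]
{'clock': 0.1, 'q': array([-70.634,  36.052,   2.203,  86.986,  -1.546,  57.082,  -1.146]), 'joint_vel': array([ 0.013, -0.116, -0.004, -0.248, -0.004, -0.027, -0.01 ]), 'joint_efforts': array([  0.003, -55.079,   1.147, -18.712,  -0.052,   0.019,   0.   ]), 'eef_pos': array([0.255, 0.597, 0.205]), 'eef_rot': array([[-0.92 ,  0.393, -0.001],
       [ 0.393,  0.92 , -0.001],
       [-0.   , -0.002, -1.   ]]), 'contact_force': array([ 0.461, -0.211,  0.057]), 'ft_torque': array([-0.   ,  0.001, -0.011]), 'grasp_force': 0.0, 'gripper_width': 0.09388081674752871}
```

View pictures.

View pics/scene0.png

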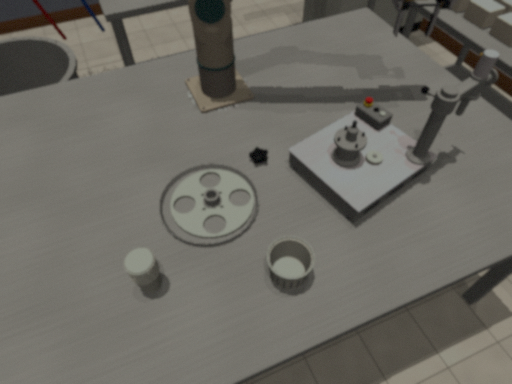

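View pics/top0.png

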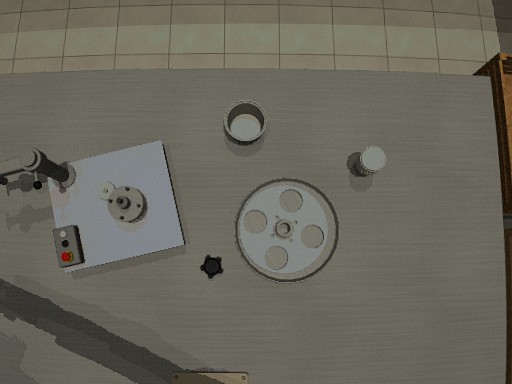

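The scene view shows the dial collar at about (212,199) and the spigot at about (352,127). The top view shows the collar at (284,229) and the turret at (126,204), with the spigot tip near (122,202). Next I'll measure these from two views using enlarged crops.

Run:
```python
from h import *
np.set_printoptions(precision=4,suppress=True)
S=cv2.imread("pics/scene0.png");T=cv2.imread("pics/top0.png")
Cs,Ct=cam("scene"),cam("top")
print("collar",tri([(Cs,(212,193)),(Ct,(284,229))]))
print("spigot tip",tri([(Cs,(352,125)),(Ct,(122,202))]))
print("base check",onz(Ct,(284,229),.053),onz(Ct,(126,204),.15))
for n,C,p,z in(("nut",Ct,(211,266),.02),("cups",Ct,(373,159),.126),("mould",Ct,(245,120),.086)): print(n,onz(C,p,z))
def crop(I,x,y,w,h,s): return cv2.resize(I[y:y+h,x:x+w],(w*s,h*s),interpolation=cv2.INTER_CUBIC)
a=crop(T,235,180,104,104,4)[:300*2][:416]; b=crop(T,94,174,64,64,6)
c=np.zeros((600,800,3),np.uint8); c[:300,:300]=crop(T,254,199,60,60,5); c[:300,310:610]=crop(T,96,174,60,60,5)
c[300:600,:300]=crop(S,182,169,60,60,5); c[300:600,310:610]=crop(S,320,112,60,60,5)
cv2.imwrite("pics/c1.png",c)
```

```text
collar (array([ 0.4855, -0.1974,  0.0434]), [np.float64(0.0028524158265468597), np.float64(0.002852415826546892)])
spigot tip (array([0.5384, 0.1956, 0.1973]), [np.float64(0.0013784587056764476), np.float64(0.0013784587056763244)])
base check [[ 0.4841 -0.1994  0.053 ]] [[0.5385 0.1961 0.15  ]]
nut [[ 0.3875 -0.0061  0.02  ]]
cups [[ 0.6575 -0.4252  0.126 ]]
mould [[ 0.77   -0.0968  0.086 ]]
```

View pics/c1.png

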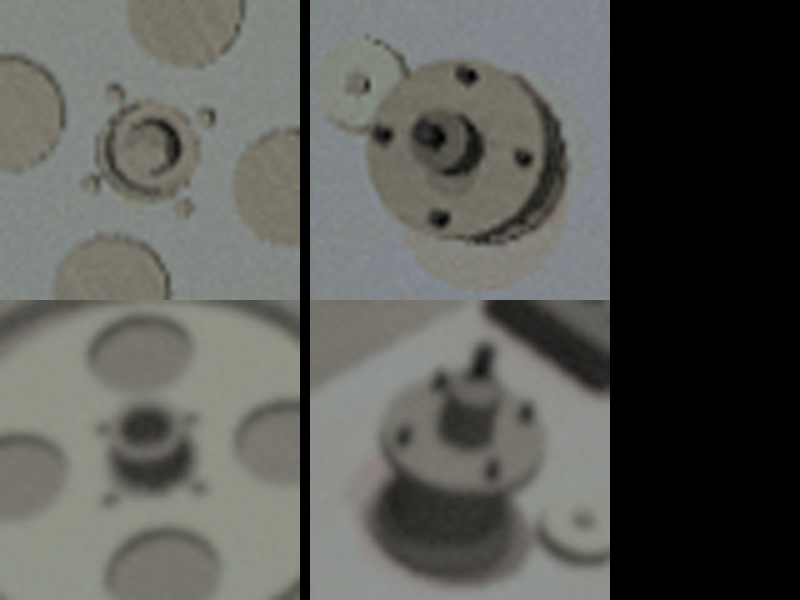

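The crop shows the four pins at (466,75), (383,134), (523,157) and (438,217). The dial's pin holes are at (115,92), (207,116), (184,208) and (91,183), and the collar rim is centred near (148,150). Both sets are clear enough to get angles from.

Run:
```python
from h import *
np.set_printoptions(precision=4,suppress=True)
Cs,Ct=cam("scene"),cam("top")
t=lambda L,ox,x0,y0,oy=0:[(x0+(x-ox)/5,y0+(y-oy)/5) for x,y in L]
P=onz(Ct,t([(466,75),(383,134),(438,217),(523,157)],310,96,174),.162)
H=onz(Ct,t([(115,92),(207,116),(184,208),(91,183)],0,254,199),.013)
for n,A in(("pins",P),("holes",H)):
    c=A.mean(0);d=A-c; print(n,c,np.hypot(d[:,0],d[:,1])*1e3,np.degrees(np.arctan2(d[:,1],d[:,0]))%90)
print("collar top",tri([(Cs,(182+146/5,169+125/5)),(Ct,(254+148/5,199+150/5))]))
pT=t([(466,75),(383,134),(438,217),(523,157)],310,96,174)
pS=t([(527,410),(440,380),(403,435),(492,468)],310,320,112,300)
for order in ([0,3,2,1],[1,2,3,0],[0,1,2,3],[3,0,1,2],[2,3,0,1],[1,0,3,2]):
    X=[tri([(Ct,pT[i]),(Cs,pS[order[i]])]) for i in range(4)]
    if max(x[1][0] for x in X)<.006: print(order,[x[0] for x in X],[x[1][0] for x in X])
```

```text
pins [0.5392 0.1971 0.162 ] [35.2195 35.316  35.4191 35.6501] [80.7841 80.8394 80.2449 81.1571]
holes [ 0.4869 -0.2023  0.013 ] [36.4    36.5044 36.6945 36.5055] [30.3206 29.9251 30.3172 29.4628]
collar top (array([ 0.4853, -0.1984,  0.0392]), [np.float64(0.001136030295995612), np.float64(0.001136030295995574)])
[3, 0, 1, 2] [array([0.576 , 0.1948, 0.1551]), array([0.5466, 0.2355, 0.1562]), array([0.5057, 0.2063, 0.155 ]), array([0.5352, 0.1647, 0.1554])] [np.float64(0.0018533250447365524), np.float64(0.0021124164054873423), np.float64(0.0016278571334899824), np.float64(0.0015351326177897276)]
```

```bash
python3 -m jog '[0.1,-0.25,0.4,0,0,0, 0.3,-0.5,0.5,0,0,0, 0.5,-0.7,0.5,0,0,0, 0.7,-1,0.5,0,0,0, 0.8,-1,0.5,0,0,0, 0.88,-1,0.5,0,0,0]' 1
```

```text
clock: 0.9
eef_pos: [0.4715, 0.3489, 0.3307]
eef_rot: [[-0.92, 0.393, 0.0], [0.393, 0.92, 0.0], [0.0, 0.0, -1.0]]
contact_force: [-0.2, 1.1, -0.3]
gripper_width: 0.0938
grasp_force: 0.0
```

Pins and turret centre agree across the two views. On the way, I'll take two wrist views of the turret, then go on to the dial.

```bash
python3 -m jog '[0.03,-0.24,-0.1,0,0,0, 0.06,-0.46,-0.1,0,0,0, 0.06,-0.46,-0.1,0,0,0]' && python3 -c "
from h import *
im,st=shot('wrist','w1');np.save('w1.npy',st,allow_pickle=True)" && python3 -m jog '[0.16,-0.2,0,0,0,0, 0.16,-0.3,0,0,0,0, 0.16,-0.3,0,0,0,0]' && python3 -c "
from h import *
im,st=shot('wrist','w2');np.save('w2.npy',st,allow_pickle=True)
a=[cv2.imread(f'pics/w{i}.png') for i in(1,2)]
cv2.imwrite('pics/w12.png',cv2.resize(np.vstack(a)[:, :],(400,600)) if 0 else np.hstack([x[:, 56:456] for x in a]))
for i in (1,2):
    s=np.load(f'w{i}.npy',allow_pickle=True).item(); print(s['eef_pos'],proj(cam('wrist',s),[[.539,.197,.162],[.538,.196,.212]]))"
```

```text
clock: 1.27
eef_pos: [0.4867, 0.2297, 0.3049]
eef_rot: [[-0.916, 0.401, -0.0], [0.401, 0.916, -0.003], [-0.001, -0.003, -1.0]]
contact_force: [0.5, 1.1, -0.1]
gripper_width: 0.0939
grasp_force: 0.0
clock: 1.7
eef_pos: [0.5259, 0.1603, 0.305]
eef_rot: [[-0.919, 0.394, -0.0], [0.394, 0.919, 0.0], [0.0, -0.0, -1.0]]
contact_force: [-0.9, 1.8, -0.3]
gripper_width: 0.0941
grasp_force: 0.0
[0.48673337 0.22969867 0.30490778] [[247.32386366 232.83967317]
 [244.72908265 251.79000615]]
[0.52589278 0.16032935 0.30495384] [[289.31597102 180.29409668]
 [293.95128207 191.25243223]]
```

View pics/w12.png

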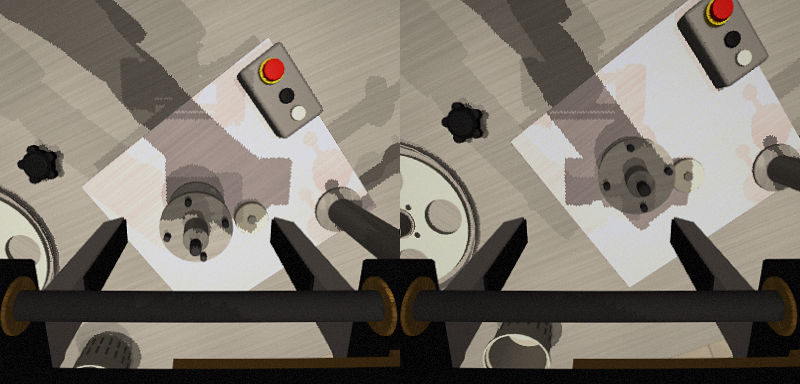

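Pins in view 1 (full-picture columns) are near (244,202), (223,238), (260,257) and (281,223). In view 2 they are near (284,147), (263,186), (300,206) and (323,171). The spigot tip is near (300,188) in view 2. Next I'll refine these and triangulate.

```bash
cat >> h.py <<'E'
def darkc(g,p,r=5):
    x,y=map(int,p); w=g[y-r:y+r+1,x-r:x+r+1].astype(float); w=np.clip(np.percentile(w,60)-15-w,0,None)
    yy,xx=np.mgrid[-r:r+1,-r:r+1]; return (x+(w*xx).sum()/w.sum(),y+(w*yy).sum()/w.sum())
E
python3 - <<'E'
from h import *
np.set_printoptions(precision=4,suppress=True)
p=[[(244,202),(223,238),(260,257),(281,223)],[(284,147),(263,186),(300,206),(323,171)]]
C=[];q=[]
for i in (1,2):
    s=np.load(f'w{i}.npy',allow_pickle=True).item(); C.append(cam('wrist',s)); g=cv2.imread(f'pics/w{i}.png',0)
    q.append([darkc(g,a) for a in p[i-1]])
    A=onz(C[-1],q[-1],.16); c=A.mean(0); d=A-c; print(c,np.hypot(d[:,0],d[:,1]),np.degrees(np.arctan2(d[:,1],d[:,0]))%90)
print(q); Ct=cam('top')
print(proj(Ct,[[.539,.197,.162]]))
for j in range(4): print(tri([(C[0],q[0][j]),(C[1],q[1][j])]))
I=cv2.imread('pics/w2.png')[130:225,245:345]; cv2.imwrite('pics/z2.png',cv2.resize(I,None,fx=6,fy=6,interpolation=cv2.INTER_CUBIC))
E
```

```text
[0.5378 0.2029 0.16  ] [0.0355 0.0352 0.0351 0.0354] [80.8254 81.3268 80.5158 80.8081]
[0.5385 0.2016 0.16  ] [0.0353 0.0353 0.0354 0.0353] [81.0083 80.9009 80.9717 80.974 ]
[[(np.float64(243.7258528565557), np.float64(201.53678586107685)), (np.float64(222.89852398523985), np.float64(236.54575645756458)), (np.float64(258.732323996972), np.float64(255.69719909159727)), (np.float64(280.80864197530866), np.float64(222.39547325102882))], [(np.float64(285.8162366268093), np.float64(147.37696664568912)), (np.float64(262.27070515854234), np.float64(185.37955513487933)), (np.float64(299.2687891440501), np.float64(206.96294363256786)), (np.float64(323.5471340596874), np.float64(170.35101847465657))]]
[[124.4893 203.2239]]
(array([0.5046, 0.2075, 0.1531]), [np.float64(9.462493728738964e-06), np.float64(9.462493728639253e-06)])
(array([0.5344, 0.1664, 0.1543]), [np.float64(0.00013586141764087596), np.float64(0.00013586141764085994)])
(array([0.5753, 0.1961, 0.1543]), [np.float64(0.00014987242630063954), np.float64(0.0001498724263006565)])
(array([0.5458, 0.2374, 0.1537]), [np.float64(8.792649272301312e-05), np.float64(8.792649272287709e-05)])
```

```bash
python3 -m jog '[0.04,-0.25,0,0,0,-0.055, 0,-0.5,0,0,0,-0.11, -0.06,-0.75,0,0,0,-0.165, -0.12,-1,0,0,0,-0.22, -0.2,-1,0,0,0,-0.275, -0.24,-1,0,0,0,-0.315, -0.24,-1,-0.1,0,0,-0.315]' 1
```

```text
clock: 2.62
eef_pos: [0.4674, -0.0868, 0.2811]
eef_rot: [[-0.179, 0.984, 0.005], [0.984, 0.179, 0.001], [0.0, 0.005, -1.0]]
contact_force: [0.7, 0.5, -0.2]
gripper_width: 0.094
grasp_force: 0.0
```

```bash
python3 -m jog '[0.0,-0.24,0,0,0,0, 0.0,-0.3,0,0,0,0, 0.0,-0.3,0,0,0,0, 0.0,-0.3,0,0,0,0]' && python3 -c "
from h import *
im,st=shot('wrist','w3');np.save('w3.npy',st,allow_pickle=True)" && python3 -m jog '[0.08,-0.24,0,0,0,0, 0.08,-0.26,0,0,0,0, 0.08,-0.26,0,0,0,0, 0.08,-0.26,0,0,0,0]' && python3 -c "
from h import *
im,st=shot('wrist','w4');np.save('w4.npy',st,allow_pickle=True)
a=[cv2.imread(f'pics/w{i}.png') for i in(3,4)]
cv2.imwrite('pics/w34.png',np.hstack([x[:, 56:456] for x in a]))
for i in (3,4):
    s=np.load(f'w{i}.npy',allow_pickle=True).item(); print(s['eef_pos'],s['joint_vel'].round(1),proj(cam('wrist',s),[[.486,-.2,.043]]))"
```

```text
clock: 3.12
eef_pos: [0.4663, -0.1618, 0.2799]
eef_rot: [[-0.18, 0.984, 0.0], [0.984, 0.18, 0.002], [0.002, 0.0, -1.0]]
contact_force: [0.4, -0.2, -0.2]
gripper_width: 0.0942
grasp_force: 0.0
clock: 3.68
eef_pos: [0.4857, -0.2273, 0.2799]
eef_rot: [[-0.179, 0.984, -0.0], [0.984, 0.179, 0.001], [0.002, -0.0, -1.0]]
contact_force: [-0.6, -0.2, 0.2]
gripper_width: 0.0939
grasp_force: 0.0
[ 0.4663122  -0.1618433   0.27991055] [-0.1 -0.1  0.3  0.1  0.3 -0.1  0.3] [[263.55484657 194.97538906]]
[ 0.48571165 -0.22730737  0.27989003] [-0.1 -0.2  0.1 -0.2  0.  -0.2  0.2] [[258.74662399 148.49830469]]
```

View pics/w34.png

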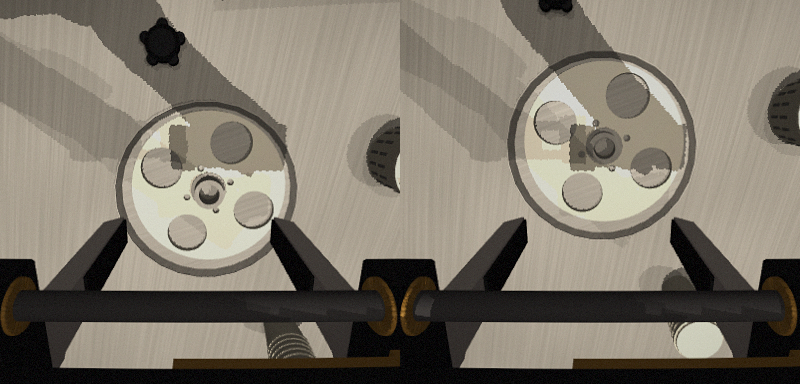

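The pin holes in view 3 are near (257,168), (287,182), (271,211) and (242,197). In view 4 they are near (252,124), (283,138), (268,168) and (238,154). The collar is near (264,190) and (260,145).

Run:
```python
from h import *
np.set_printoptions(precision=4,suppress=True)
p=[[(257,168),(287,182),(271,211),(242,197)],[(252,124),(283,138),(268,168),(238,154)]]
C=[];q=[]
for i in (3,4):
    s=np.load(f'w{i}.npy',allow_pickle=True).item(); C.append(cam('wrist',s)); g=cv2.imread(f'pics/w{i}.png',0)
    q.append([darkc(g,a,4) for a in p[i-3]])
    A=onz(C[-1],q[-1],.013); c=A.mean(0); d=A-c; print(c,np.hypot(d[:,0],d[:,1]),np.degrees(np.arctan2(d[:,1],d[:,0]))%90)
for j in range(4): print(q[0][j],tri([(C[0],q[0][j]),(C[1],q[1][j])]))
w=np.hstack([cv2.resize(cv2.imread(f'pics/w{i}.png')[y-32:y+33,x-32:x+33],(400,400),interpolation=cv2.INTER_CUBIC) for i,x,y in((3,264,190),(4,260,145))])
cv2.imwrite('pics/z34.png',w)
```

```text
[ 0.4875 -0.1999  0.013 ] [0.0365 0.0364 0.0357 0.036 ] [30.7754 29.2432 30.1549 30.6276]
[ 0.4882 -0.1993  0.013 ] [0.0358 0.0366 0.0356 0.037 ] [29.4575 29.4218 30.0763 29.6135]
(np.float64(255.77623990772778), np.float64(168.361014994233)) (array([ 0.4697, -0.1684,  0.012 ]), [np.float64(0.0009201270855936389), np.float64(0.000920127085593672)])
(np.float64(286.1095258078053), np.float64(182.6164498531263)) (array([ 0.5192, -0.1812,  0.0166]), [np.float64(0.000509655591584039), np.float64(0.0005096555915842439)])
(np.float64(271.3331929233361), np.float64(210.35004212299916)) (array([ 0.5055, -0.2298,  0.0156]), [np.float64(0.0003930988001668571), np.float64(0.0003930988001669194)])
(np.float64(242.42493887530563), np.float64(197.63471882640587)) (array([ 0.4563, -0.2168,  0.018 ]), [np.float64(0.0001379615481371208), np.float64(0.00013796154813703799)])
```

View pics/z34.png

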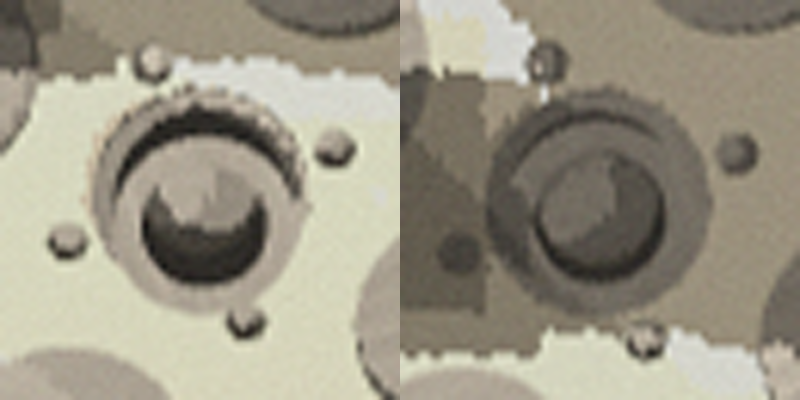

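The zoom shows the holes at (152,63), (334,148), (245,322) and (67,240) on the left, and (547,63), (738,152), (646,341) and (460,253) on the right. The bore rim is centred at (204,218) and (601,216).

Run:
```python
from h import *
np.set_printoptions(precision=4,suppress=True)
k=400/65
hz=[[(152,63),(334,148),(245,322),(67,240)],[(147,63),(338,152),(246,341),(60,253)]]
b=[(204,218),(201,216)]; o=[(264,190),(260,145)]
C=[cam('wrist',np.load(f'w{i}.npy',allow_pickle=True).item()) for i in (3,4)]
f=lambda u,i:(o[i][0]-32+(u[0]+.5)/k-.5,o[i][1]-32+(u[1]+.5)/k-.5)
for i in (0,1):
    A=onz(C[i],[f(u,i) for u in hz[i]],.013); c=A.mean(0); d=A-c; print(c,np.hypot(d[:,0],d[:,1]),np.degrees(np.arctan2(d[:,1],d[:,0]))%90, "bore",onz(C[i],f(b[i],i),.043))
print([tri([(C[0],f(hz[0][j],0)),(C[1],f(hz[1][j],1))])[0] for j in range(4)])
print(tri([(C[0],f(b[0],0)),(C[1],f(b[1],1))]))
# wrist turret views zoomed
w=np.hstack([cv2.resize(cv2.imread(f'pics/w{i}.png')[y-32:y+33,x-32:x+33],(400,400),interpolation=cv2.INTER_CUBIC) for i,x,y in((1,252,230),(2,293,177))])
cv2.imwrite('pics/z12.png',w)
```

```text
[ 0.4874 -0.1987  0.013 ] [0.036  0.036  0.0361 0.0358] [30.0205 30.0618 29.8356 29.85  ] bore [[ 0.4871 -0.1968  0.043 ]]
[ 0.4877 -0.1989  0.013 ] [0.0358 0.0363 0.0362 0.036 ] [30.4142 30.4567 29.952  29.8993] bore [[ 0.4879 -0.1985  0.043 ]]
[array([ 0.4695, -0.1681,  0.0099]), array([ 0.5187, -0.1805,  0.0134]), array([ 0.5057, -0.2306,  0.011 ]), array([ 0.4564, -0.2171,  0.0109])]
(array([ 0.4882, -0.1998,  0.0312]), [np.float64(0.0001033608251625945), np.float64(0.0001033608251626673)])
```

View pics/z12.png

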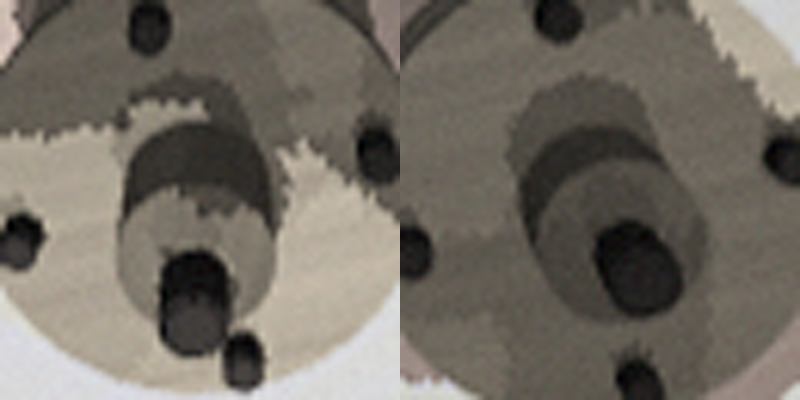

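```bash
python3 - <<'E'
from h import *
np.set_printoptions(precision=4,suppress=True)
k=400/65; o=[(252,230),(293,177)]
C=[cam('wrist',np.load(f'w{i}.npy',allow_pickle=True).item()) for i in (1,2)]
f=lambda u,i:(o[i][0]-32+(u[0]+.5)/k-.5,o[i][1]-32+(u[1]+.5)/k-.5)
tip=[(193,328),(646,284)]; tip[1]=(246,284); sh=[(197,250),(220,238)]
for i in (0,1): print(onz(C[i],f(tip[i],i),.212),onz(C[i],f(sh[i],i),.184))
print(tri([(C[0],f(tip[0],0)),(C[1],f(tip[1],1))])); print(tri([(C[0],f(sh[0],0)),(C[1],f(sh[1],1))]))
for z in (.156,.162): print([onz(C[i],[f(u,i) for u in P],z).mean(0) for i,P in enumerate([[(150,25),(377,153),(244,360),(20,240)],[(157,17),(387,158),(240,385),(13,250)]])])
E
python3 -m jog '[0.008,0.112,-0.2,0,0,0, 0.008,0.112,-0.4,0,0,0, 0.008,0.112,-0.6,0,0,0, 0.008,0.112,-0.8,0,0,0, 0.008,0.112,-0.9,0,0,0, 0.008,0.112,-0.9,0,0,0]' 1
```

```text
[[0.5399 0.2013 0.212 ]] [[0.5387 0.2021 0.184 ]]
[[0.5403 0.2011 0.212 ]] [[0.5395 0.2012 0.184 ]]
(array([0.5405, 0.2011, 0.2109]), [np.float64(0.00013492876289606414), np.float64(0.00013492876289619485)])
(array([0.5407, 0.2013, 0.1794]), [np.float64(0.00013207812217258478), np.float64(0.00013207812217243817)])
[array([0.5398, 0.2014, 0.156 ]), array([0.5399, 0.2011, 0.156 ])]
[array([0.5376, 0.2025, 0.162 ]), array([0.5384, 0.2009, 0.162 ])]
clock: 4.47
eef_pos: [0.4865, -0.1997, 0.0537]
eef_rot: [[-0.178, 0.984, -0.003], [0.984, 0.178, 0.002], [0.003, -0.003, -1.0]]
contact_force: [0.1, 0.2, 0.5]
gripper_width: 0.0939
grasp_force: 0.0
```

```bash
python3 -m jog '[0.002,0.002,-0.09,0,0,0, 0.002,0.002,-0.146,0,0,0, 0.002,0.002,-0.146,0,0,0, 0.002,0.002,-0.146,0,0,0]' 1 && python3 -m jog '[0,0,0,0,0,0, 0,0,0,0,0,0, 0,0,0,0,0,0, 0,0,0,0,0,0, 0,0,0,0,0,0, 0,0,0,0,0,0, 0,0,0,0,0,0]' -1 30
```

```text
clock: 4.97
eef_pos: [0.4887, -0.201, 0.0194]
eef_rot: [[-0.176, 0.984, 0.001], [0.984, 0.176, -0.0], [-0.001, 0.001, -1.0]]
contact_force: [-0.5, 0.1, 0.6]
gripper_width: 0.0939
grasp_force: 0.0
clock: 5.85
eef_pos: [0.4883, -0.2008, 0.0185]
eef_rot: [[-0.176, 0.984, 0.0], [0.984, 0.176, 0.0], [-0.0, 0.0, -1.0]]
contact_force: [1.5, -0.0, -0.7]
gripper_width: 0.0438
grasp_force: 30.0
```

The grip holds the 44 mm collar. Lifting straight up.

```bash
python3 -m jog '[0,0,0.05,0,0,0, 0,0,0.15,0,0,0, 0,0,0.3,0,0,0, 0,0,0.45,0,0,0, 0,0,0.6,0,0,0, 0,0,0.75,0,0,0, 0,0,0.9,0,0,0, 0,0,1,0,0,0, 0,0,1,0,0,0]' && python3 -m jog '[0.015,0.06,0,0,0,0.02, 0.04,0.2,0,0,0,0.06, 0.07,0.35,0,0,0,0.1, 0.1,0.5,0,0,0,0.14, 0.13,0.65,0,0,0,0.18, 0.16,0.8,0,0,0,0.22, 0.19,0.93,0,0,0,0.26, 0.2,1,0,0,0,0.283, 0.2,1,0,0,0,0.283]'
```

```text
clock: 6.98
eef_pos: [0.4884, -0.2012, 0.2701]
eef_rot: [[-0.176, 0.984, 0.003], [0.984, 0.176, -0.001], [-0.001, 0.003, -1.0]]
contact_force: [0.5, -0.4, -5.0]
gripper_width: 0.0439
grasp_force: 30.0
clock: 8.1
eef_pos: [0.5373, 0.0505, 0.2674]
eef_rot: [[-0.877, 0.481, -0.002], [0.481, 0.877, 0.0], [0.002, -0.001, -1.0]]
contact_force: [-0.4, -0.8, -4.5]
gripper_width: 0.0436
grasp_force: 30.0
```

```bash
python3 -m jog '[0.002,0.06,0,0,0,0, 0.005,0.2,0,0,0,0, 0.01,0.35,0,0,0,0, 0.014,0.48,0,0,0,0, 0.014,0.57,0,0,0,0, 0.014,0.606,0,0,0,0, 0.014,0.606,0,0,0,0, 0.014,0.606,0,0,0,0]' && python3 -c "
from h import *
im,st=shot('wrist','w5');np.save('w5.npy',st,allow_pickle=True)
a,_=shot('scene','s5'); b,_=shot('top','t5')
a=a[40:190,270:420,::-1]; b=b[120:300,40:240,::-1]
I=np.zeros((600,800,3),np.uint8); I[:384,:512]=cv2.imread('pics/w5.png'); I[300:600,500:800]=cv2.resize(a,(300,300)); I[400:580,50:250]=b; cv2.imwrite('pics/v5.png',I); print(st['eef_pos'])
"
```

```text
clock: 9.1
eef_pos: [0.5418, 0.1989, 0.2685]
eef_rot: [[-0.874, 0.485, -0.0], [0.485, 0.874, -0.001], [-0.001, -0.001, -1.0]]
contact_force: [1.0, 0.3, -4.5]
gripper_width: 0.0439
grasp_force: 30.0
[0.54183747 0.19885025 0.26853184]
```

View pics/v5.png

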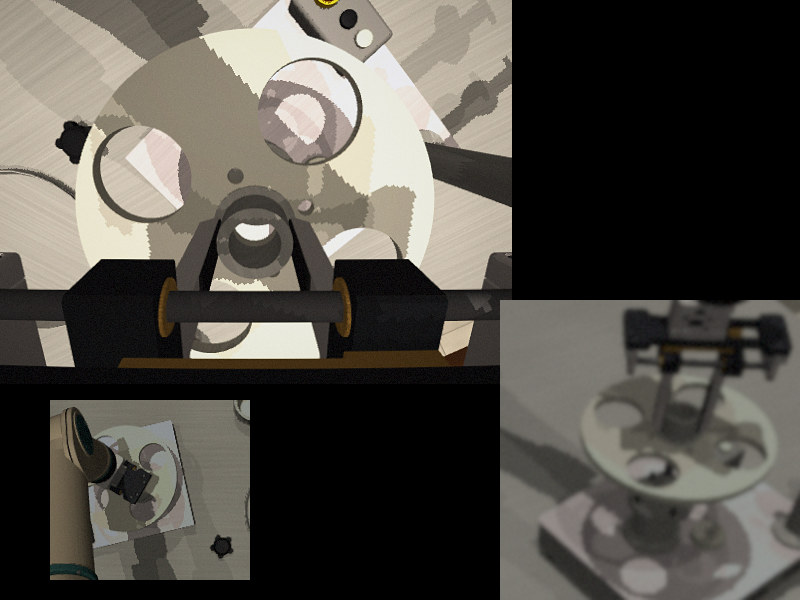

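The wrist view shows the held dial, with pin holes at (235,176) and (305,207) and the collar bore centred near (255,240). I'll check its centre and angle in the hand.

Run:
```python
from h import *
np.set_printoptions(precision=4,suppress=True)
s=np.load('w5.npy',allow_pickle=True).item(); C=cam('wrist',s); g=cv2.imread('pics/w5.png',0)
q=[darkc(g,(235,176),9),darkc(g,(305,207),9)]; print(q)
h=onz(C,[(235,176),(305.5,207)],.263); d=h[1]-h[0]; print(h,np.hypot(*d[:2]),(np.degrees(np.arctan2(d[1],d[0]))+45)%90)
m=(h[0]+h[1])/2; n=np.array([-d[1],d[0],0])/2
print("centres",m+n,m-n,"bore",onz(C,(255,238),.293),s['eef_pos'])
```

```text
[(np.float64(234.9639597472502), np.float64(176.13128949216008)), (np.float64(307.48538011695905), np.float64(210.37777777777777))]
[[0.5041 0.2053 0.263 ]
 [0.5446 0.2354 0.263 ]] 0.050483494261394514 81.63137936845146
centres [0.5093 0.2406 0.263 ] [0.5394 0.2001 0.263 ] bore [[0.5361 0.2021 0.293 ]] [0.5418 0.1989 0.2685]
```

```bash
python3 -m jog '[0.002,0.006,-0.04,0,0,-0.002, 0.002,0.006,-0.09,0,0,-0.002, 0.002,0.006,-0.14,0,0,-0.002, 0.002,0.006,-0.18,0,0,-0.002, 0.002,0.006,-0.2,0,0,-0.002, 0.002,0.006,-0.2,0,0,-0.002, 0.002,0.006,-0.2,0,0,-0.002]'
```

```text
clock: 10.12
eef_pos: [0.5425, 0.2023, 0.2189]
eef_rot: [[-0.872, 0.489, 0.001], [0.489, 0.872, 0.0], [-0.001, 0.001, -1.0]]
contact_force: [-0.4, 0.2, -3.8]
gripper_width: 0.0438
grasp_force: 30.0
```

```bash
python3 -m jog '[-0.002,-0.006,-0.015,0,0,0, -0.002,-0.006,-0.03,0,0,0, -0.002,-0.006,-0.045,0,0,0, -0.002,-0.006,-0.055,0,0,0, -0.002,-0.006,-0.065,0,0,0, -0.002,-0.006,-0.074,0,0,0, -0.002,-0.006,-0.074,0,0,0, -0.002,-0.006,-0.074,0,0,0]'
```

```text
clock: 11.12
eef_pos: [0.5417, 0.2007, 0.2001]
eef_rot: [[-0.872, 0.489, 0.0], [0.489, 0.872, 0.0], [-0.0, 0.0, -1.0]]
contact_force: [0.1, -0.7, -4.4]
gripper_width: 0.0437
grasp_force: 30.0
```

No contact yet. Continuing slowly over the cone.

```bash
python3 -m jog '[0,0,-0.008,0,0,0, 0,0,-0.016,0,0,0, 0,0,-0.024,0,0,0, 0,0,-0.032,0,0,0, 0,0,-0.032,0,0,0]'
```

```text
clock: 11.75
eef_pos: [0.5418, 0.2007, 0.1919]
eef_rot: [[-0.872, 0.489, 0.0], [0.489, 0.872, 0.0], [-0.0, 0.0, -1.0]]
contact_force: [0.3, 1.1, -4.3]
gripper_width: 0.0439
grasp_force: 30.0
```

```bash
python3 -m jog '[0,0,-0.01,0,0,0, 0,0,-0.02,0,0,0, 0,0,-0.03,0,0,0, 0,0,-0.04,0,0,0, 0,0,-0.048,0,0,0, 0,0,-0.048,0,0,0]' && python3 -m jog '[0,0,-0.004,0,0,0, 0,0,-0.008,0,0,0, 0,0,-0.012,0,0,0, 0,0,-0.016,0,0,0, 0,0,-0.016,0,0,0]'
```

```text
clock: 12.5
eef_pos: [0.5418, 0.2008, 0.1798]
eef_rot: [[-0.872, 0.489, 0.0], [0.489, 0.872, 0.0], [-0.0, 0.0, -1.0]]
contact_force: [1.7, -1.0, -6.2]
gripper_width: 0.044
grasp_force: 30.0
clock: 13.12
eef_pos: [0.5419, 0.2008, 0.176]
eef_rot: [[-0.872, 0.489, 0.0], [0.489, 0.872, 0.0], [-0.0, 0.0, -1.0]]
contact_force: [2.5, 0.8, -4.5]
gripper_width: 0.0436
grasp_force: 30.0
```

```bash
python3 -m jog '[0,0,-0.004,0,0,0, 0,0,-0.008,0,0,0, 0,0,-0.012,0,0,0, 0,0,-0.016,0,0,0, 0,0,-0.016,0,0,0]' && python3 -m jog '[0,0,-0.004,0,0,0, 0,0,-0.008,0,0,0, 0,0,-0.012,0,0,0, 0,0,-0.012,0,0,0]'
```

```text
clock: 13.75
eef_pos: [0.5418, 0.2008, 0.1719]
eef_rot: [[-0.872, 0.489, 0.0], [0.489, 0.872, 0.0], [-0.0, 0.0, -1.0]]
contact_force: [3.4, 0.3, -4.0]
gripper_width: 0.0437
grasp_force: 30.0
clock: 14.25
eef_pos: [0.5418, 0.2008, 0.169]
eef_rot: [[-0.872, 0.489, 0.0], [0.489, 0.872, 0.0], [-0.0, 0.0, -1.0]]
contact_force: [3.2, 1.6, -4.1]
gripper_width: 0.0437
grasp_force: 30.0
```

The pins are in: the underside is at about 0.1535 and the only vertical load is the dial's weight. The last few millimetres follow.

```bash
python3 -m jog '[0,0,-0.004,0,0,0, 0,0,-0.008,0,0,0, 0,0,-0.01,0,0,0, 0,0,-0.01,0,0,0]' && python3 -m jog '[0,0,-0.002,0,0,0, 0,0,-0.004,0,0,0, 0,0,-0.004,0,0,0]'
```

```text
clock: 14.75
eef_pos: [0.5418, 0.2007, 0.1665]
eef_rot: [[-0.872, 0.489, 0.0], [0.489, 0.872, 0.0], [-0.0, 0.0, -1.0]]
contact_force: [3.0, 1.2, -4.4]
gripper_width: 0.044
grasp_force: 30.0
clock: 15.12
eef_pos: [0.5419, 0.2007, 0.1656]
eef_rot: [[-0.872, 0.489, 0.0], [0.489, 0.872, 0.0], [-0.0, 0.0, -1.0]]
contact_force: [3.6, 1.5, -2.8]
gripper_width: 0.0438
grasp_force: 30.0
```

```bash
python3 -m jog '[0,0,-0.002,0,0,0, 0,0,-0.003,0,0,0, 0,0,-0.003,0,0,0]'
```

```text
clock: 15.5
eef_pos: [0.5419, 0.2007, 0.1655]
eef_rot: [[-0.872, 0.489, 0.001], [0.489, 0.872, 0.0], [-0.0, 0.001, -1.0]]
contact_force: [2.0, 1.0, 6.3]
gripper_width: 0.0437
grasp_force: 30.0
```

Contact came at exactly the expected height (0.1655 − 0.0155 = 0.150). Releasing and retreating upward.

```bash
python3 -m jog '[0,0,0,0,0,0, 0,0,0,0,0,0, 0,0,0,0,0,0, 0,0,0,0,0,0, 0,0,0,0,0,0, 0,0,0,0,0,0]' 0.6 5 && python3 -m jog '[0,0,0.03,0,0,0, 0,0,0.1,0,0,0, 0,0,0.2,0,0,0, 0,0,0.35,0,0,0, 0,0,0.5,0,0,0, 0,0,0.7,0,0,0, 0,0,0.7,0,0,0]' && python3 -m jog '[0,-0.2,0,0,0,0, -0.1,-0.4,0,0,0,0, -0.2,-0.6,0,0,0,0, -0.2,-0.8,0,0,0,0, -0.2,-0.8,0,0,0,0]' && python3 -c "
from h import *
a,_=shot('scene','s6'); b,_=shot('top','t6')
I=np.hstack([cv2.resize(x,(400,400),interpolation=cv2.INTER_CUBIC) for x in(cv2.imread('pics/s6.png')[80:200,280:400],cv2.imread('pics/t6.png')[145:265,65:185])]); cv2.imwrite('pics/v6.png',I)"
```

```text
clock: 16.25
eef_pos: [0.5416, 0.2007, 0.1647]
eef_rot: [[-0.872, 0.489, -0.0], [0.489, 0.872, -0.0], [0.0, -0.0, -1.0]]
contact_force: [-0.0, 0.9, 0.5]
gripper_width: 0.0753
grasp_force: 0.0
clock: 17.12
eef_pos: [0.544, 0.2012, 0.3444]
eef_rot: [[-0.872, 0.489, 0.008], [0.489, 0.872, 0.003], [-0.006, 0.007, -1.0]]
contact_force: [-0.3, 0.5, 0.4]
gripper_width: 0.0749
grasp_force: 0.0
clock: 17.75
eef_pos: [0.4907, -0.0038, 0.3396]
eef_rot: [[-0.869, 0.495, -0.001], [0.495, 0.869, -0.002], [-0.0, -0.002, -1.0]]
contact_force: [0.2, 0.6, 0.5]
gripper_width: 0.075
grasp_force: 0.0
```

View pics/v6.png

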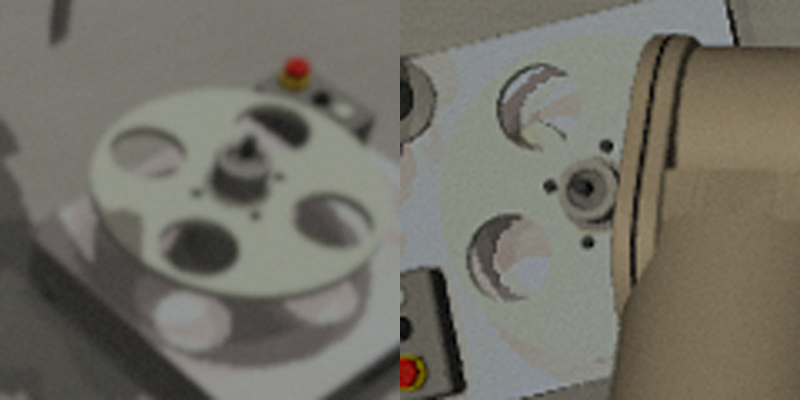

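The dial lies level on the turret. The spigot stands through the collar at (245,150) in the scene crop, dark pins fill the holes at (607,146), (550,186) and (588,243) in the top crop, and the robot is clear.

```bash
python3 -c "
from plant import robot
print(robot.hand_in())"
```

```text
the job is handed in; nothing more can be done
None
```

The dial is back on the turret, collar up and flush with the drive pins through its holes; I let go, moved the arm clear and handed the job in about 18 s into the run, but the hand-in returned no verdict.

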